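Test three freshly painted cabinet fronts for touch-dryness

ROBOT

A 6-joint arm with a two-finger parallel gripper is mounted at the origin on the work surface. World frame = base frame: x ahead of the robot, y to its left, z up, the work surface at z = 0. Lengths are in mm, angles in rad, forces in N, time in s.
With the tool pointing down it reaches from about 300 to 950 mm from the base axis. Payload 3.1 kg.
Tool frame: the origin (TCP) lies on the centre line of the jaws, within the pads' length; the fingertips stand 25 mm ahead of it and the grasp point (between the pads) lies 6 mm ahead of it (bot.finger_overhang is the distance from the TCP to the fingertips, in mm); z points along the fingers, x is the direction in which the jaws open and shut, and the axes are right-handed (so a half turn about z gives the same grasp; the last joint's range is limited). The gripper opens to 85 mm and grips with 20 to 120 N. Pads are 22 mm wide; open, the fingers measure 114 mm over their backs; the gripper's body (76 mm by 85 mm) begins 54 mm behind the grasp point. The pads swing forward as they close: fully open they stand 13 mm farther back than shut.
Start: joints at [-1.297, 0.308, 1.634, -0, 1.2, -0.07], TCP at [210.641, -588.441, 256.272] pointing down, gripper open.
Joint ranges: [-3.06, 3.06], [-0.79, 1.96], [0.05, 2.63], [-1.19, 4.34], [0.05, 2.64], [-2.94, 2.94]. Speed limits (rad/s): [2.79, 2.79, 3.14, 3.14, 3.14, 3.14].

INTERFACE

Orientations are given as a rotation vector (axis times angle).
In Python, from workcell import bot, imaging, job gives the robot as it stands. The module is installed in compiled form; this text tells all that it offers.
- The arm moves only by the tool move_arm, never from a script. Its argument "commands" is a list that holds one entry, the list of rows, each a list of 4 numbers: the shift along the tool's x, y, z in mm, then the turn about the tool's z in degrees. A call has 1 to 12 rows; each row shifts and turns the pose as measured when the row begins, along the tool's axes as they then stand; what a row does not reach is not made up. A row lasts 1/10 s, in which the tool goes at most 50 mm and 8.59 degrees, less where a joint would pass 70% of its speed; a pose out of reach is approached as far as the arm can. A call with a gripper value outside its range is refused whole. "claw" is the opening, from 0 (shut) to 1 (fully open), set as the call begins (left out, the last holds). The fingers move at their own pace and stop on an object; "force" is the grip in N (left out, the last holds). Time passes only in rows, so rows that do not move let the fingers close. It gives the time, the measured TCP pose, the force and the opening at its end, in the units of the state.
- bot.state(): the state, without advancing time (a new reading comes with each control period).
- imaging.camera(name): name is "scene" or "top" or "wrist"; returns (picture, depth): 384x512x3 uint8, blue, green, red; 384x512 float32, mm along the optical axis (not along the pixel's ray), 0 where there is no reading.
- imaging.camera_info(name): a dict with "intrinsics" (3x3 intrinsics, pixels), "eye" and "attitude" of the camera in the world; the wrist camera has in their place "mount" (4x4, takes a point from camera to tool coordinates, whose origin is the TCP and whose axes are the tool frame's). Camera axes: x right, y up, looking along -z (the intrinsics and any distortion apply to the point x, -y, -z); pixel columns grow to the right and rows downward; lengths in mm; the calibration is good to about 2 mm. A picture is of the moment at which its call begins: read the wrist's pose just before it. camera_info takes no time and is no camera call.
- job.hand_in(): hands the job in, once; it reports no verdict.
The state is a dict: "time_s": time; "q": joint angles; "joint_velocities": joint speeds; "joint_efforts": joint torques, N m; "eef_pos": TCP position; "eef_rot": TCP orientation; "wrist_force": force on the tool from outside, world axes, zero at the start; "ft_torque": the same for the moment, N m; "opening": finger opening in mm.
Only numpy, scipy, OpenCV 4.12 (cv2) and the standard library are available. Lean on these libraries where they do the work, as an engineer would, in place of code of your own. Each camera call takes 0.05 s, during which the arm holds its last target. There are 200 camera calls.

TASK

Test three freshly painted cabinet fronts for touch-dryness in the order they were painted: with the fingertips, lightly touch for a moment first the slab drawer front in its middle, then the longer framed door, and last the shorter framed door. Touch each door on its hinge stile, half-way between the two round hinge cups, where a mark will not show. Press only gently, touch the fronts nowhere else, do not lift or shift them or the things around them, and finish clear of everything.

Things in the scene. Friction and masses are not known exactly. Their poses are not given: they have to be found in the camera images.
- drawer_front: Slab drawer front, charcoal paint, one flat board 280 mm long (its own x) x 120 mm wide (y) x 19 mm thick, no frame and no hinge cups, back face up. Loose: it rests on four fixed pyramid stands 45 mm high with soft rubber tips, so its top is 64 mm above the table and gives about 1 mm for each 7 N pressed on its middle. About 0.7 kg. Origin: centre of its underside; z is up.
- drawer_front_spot: The middle part of the drawer front's upper face to be touched, a fixed part of it: 100 mm along x, the whole 120 mm width. Origin: centre of this face, at its surface; same axes as the drawer front.
- drawer_front_mid (a point): Centre of that middle part, on the upper surface of the drawer front; z points up out of the surface.
- tall_door: The longer framed door, charcoal paint, 330 mm long (its own x) x 200 mm wide (y) x 19 mm thick, back face up: a 58 mm wide frame round a panel that lies 8 mm lower. The hinge stile is its long frame piece on the +y side. Loose, about 1.05 kg: rests on four fixed pyramid stands 45 mm high with soft rubber tips, top 64 mm above the table. Origin: centre of its underside; z is up.
- tall_door_spot: The part of the longer door's hinge stile between its two bored round hinge cups (35 mm across, 12 mm deep, centred 95 mm either side), to be touched: 140 mm along x, 58 mm across, flat. Gives about 1 mm for each 4 N pressed on it. Origin: centre of its upper face; same axes as the door.
- tall_door_mid (a point): Centre of that part, on the upper surface of the longer door's hinge stile, half-way between the cups; z points up out of the surface.
- short_door: The shorter framed door, charcoal paint, 240 mm long (its own x) x 200 mm wide (y) x 19 mm thick, back face up: a 58 mm wide frame round a panel that lies 8 mm lower. The hinge stile is its long frame piece on the -y side. Loose, about 0.8 kg: rests on four fixed pyramid stands 45 mm high with soft rubber tips, top 64 mm above the table. Origin: centre of its underside; z is up.
- short_door_spot: The part of the shorter door's hinge stile between its two bored round hinge cups (35 mm across, 12 mm deep, centred 68 mm either side), to be touched: 90 mm along x, 58 mm across, flat. Gives about 1 mm for each 4 N pressed on it. Origin: centre of its upper face; same axes as the door.
- short_door_mid (a point): Centre of that part, on the upper surface of the shorter door's hinge stile, half-way between the cups; z points up out of the surface.
- brush: Paint brush with wooden handle lying on the table, 190 mm long, 20 mm high. Leave alone. Origin: middle of its length, at the table.
- screwdriver: Black-handled screwdriver lying on the table, 190 mm long, 26 mm high. Leave alone. Origin: middle of its length, at the table.
- tape_roll: Roll of masking tape lying flat, 100 mm across, 25 mm high. Leave alone. Origin: centre of its underside.
- filler_tub: Small white filler tub with lid, 66 mm across, 62 mm high. Leave alone. Origin: centre of its underside.
- hinge: Steel cabinet hinge lying on the table, about 80 mm x 58 mm, 15 mm high. Leave alone. Origin: under its round cup, at the table.
- sanding_sponge: Dull purple sanding sponge, 100 x 68 x 26 mm. Leave alone. Origin: centre of its underside.
- scraper: Scraper with black handle and a flat steel blade, 200 mm long, 20 mm high. Leave alone. Origin: middle of its length, at the table.

How it is judged (in metres and radians):
On the way, in this order (a step that is already met when the one before it is completed fails the run):
1. the slab drawer front is lightly touched in its middle (contact force between the fingers and drawer_front_spot above 0.5 N), for 0.08 s.
2. the longer framed door is lightly touched on its hinge stile between the cups (contact force between the fingers and tall_door_spot above 0.5 N), for 0.08 s.
3. the shorter framed door is lightly touched on its hinge stile between the cups (contact force between the fingers and short_door_spot above 0.5 N), for 0.08 s.
At the end, for the whole second after the job is handed in: All three fronts lie level and at rest on their stands, each within 8 mm of where it lay at the start and tilted less than 0.05 rad; none of the loose things has moved more than 12 mm (distance of each of drawer_front_mid, tall_door_mid, short_door_mid from where it was at the start of the episode below 0.008 m and angle between each of drawer_front_mid, tall_door_mid, short_door_mid's own z axis and vertical below 0.05 rad and linear speed of each of drawer_front, tall_door, short_door below 0.02 m/s and distance of each of brush, screwdriver, tape_roll, filler_tub, hinge, sanding_sponge, scraper from where it was at the start of the episode below 0.012 m); the robot touches nothing.
It fails at once if a front is pressed with more than 15 N (contact force between the fingers and drawer_front above 15 N or contact force between the fingers and tall_door above 15 N or contact force between the fingers and short_door above 15 N).
It fails at once if a front is touched elsewhere than on its named spot, or by the arm ((contact force between the fingers and drawer_front above 0.6 N and contact force between the fingers and drawer_front_spot below 0.1 N) or (contact force between the fingers and tall_door above 0.6 N and contact force between the fingers and tall_door_spot below 0.1 N) or (contact force between the fingers and short_door above 0.6 N and contact force between the fingers and short_door_spot below 0.1 N) or contact force between the arm and drawer_front above 0.6 N or contact force between the arm and tall_door above 0.6 N or contact force between the arm and short_door above 0.6 N).
It fails at once if a front is shifted, tipped or lifted (distance of any of drawer_front_mid, tall_door_mid, short_door_mid from where it was at the start of the episode above 0.008 m or angle between any of drawer_front_mid, tall_door_mid, short_door_mid's own z axis and vertical above 0.05 rad).
It fails at once if a loose thing lying around is disturbed (distance of any of brush, screwdriver, tape_roll, filler_tub, hinge, sanding_sponge, scraper from where it was at the start of the episode above 0.012 m).
It also fails if it takes over 54 s, if anything falls off the work surface, if the arm or the gripper's body presses on something with over 40 N, if the wrist force passes 120 N, or if a joint passes its speed limit or range.

## Working session

There is one attempt and no reset: what is moved stays moved. The work goes in short steps, Python scripts to look and compute and a tool call to move; the robot and the scene stay as the last step left them, time stands still between calls to the robot, and variables do not carry over. Pictures are saved under pics/ and viewed, about 8 in all and at most 12, crops included, and the job is handed in when it is done.

Besides the shell and the picture viewer there is one more tool, called as a command line: name --argument value ..., lists and objects as JSON in quotes. move_arm: Moves the arm, as the interface text tells. Its arguments: {"type":"object","properties":{"commands":{"type":"array"},"claw":{"type":"number"},"force":{"type":"number"}},"required":["commands"]}

```bash
mkdir -p pics
cat > h.py <<'E'
from workcell import bot, imaging, job
import numpy as np, cv2
from scipy.spatial.transform import Rotation as R
def cloud(name):
    s=bot.state(); p,d=imaging.camera(name); i=imaging.camera_info(name); K=np.array(i["intrinsics"])
    v,u=np.mgrid[:384,:512]
    c=np.stack([(u-K[0,2])/K[0,0]*d,-(v-K[1,2])/K[1,1]*d,-d],-1)
    if "mount" in i:
        M=np.array(i["mount"]); c=c@M[:3,:3].T+M[:3,3]
        A=R.from_rotvec(s["eef_rot"]).as_matrix(); t=np.array(s["eef_pos"])
    else:
        A=np.array(i["attitude"]); A=A if A.shape==(3,3) else R.from_rotvec(A).as_matrix(); t=np.array(i["eye"])
    w=c@A.T+t; w[d==0]=np.nan
    return p,w
E
python3 - <<'E'
from h import *
print({k:np.array(v) for k,v in imaging.camera_info("top").items()}, bot.state())
p,w=cloud("top"); np.savez("top.npz",p=p,w=w)
q,w2=cloud("scene"); np.savez("scene.npz",p=q,w=w2)
cv2.imwrite("pics/top.png",cv2.resize(p,(800,600),interpolation=2)); cv2.imwrite("pics/scene.png",cv2.resize(q,(800,600)))
m=(abs(w[...,2]-64)<6).astype(np.uint8)
n,l,st,c=cv2.connectedComponentsWithStats(m)
for k in range(1,n):
    if st[k,4]>150:
        P=w[l==k]; print(st[k],cv2.minAreaRect(P[:,:2].astype(np.float32)),np.median(P[:,2]))
E
```

```text
{'intrinsics': array([[399.34378178,   0.        , 250.64264065],
       [  0.        , 399.34378178, 187.88754577],
       [  0.        ,   0.        ,   1.        ]]), 'eye': array([ 391.74554094,  -14.35788747, 1316.48448558]), 'attitude': array([ 0.12124665, -0.08076162, -1.56856363])} {'time_s': 0.0, 'q': array([-1.29673451e+00,  3.09006303e-01,  1.63518133e+00,  2.97089234e-05,
        1.19970094e+00, -6.97200305e-02]), 'joint_velocities': array([-3.59393009e-04, -8.79363897e-04,  1.29188663e-03,  1.25104564e-04,
       -4.48204675e-06, -1.57910843e-03]), 'joint_efforts': array([-5.09519202e-05, -4.15255094e+01, -2.76665175e+01, -1.45009012e-04,
        1.02569960e-02,  4.95312847e-06]), 'eef_pos': array([ 210.42004403, -587.70577683,  255.04868869]), 'eef_rot': array([-2.56745893,  1.80790259,  0.00276818]), 'wrist_force': array([-0.03913279,  0.1458155 , -0.23316586]), 'ft_torque': array([ 0.01516954, -0.04450906, -0.03340363]), 'opening': 85.40303526193709}
[ 166   31  108   78 1328] ((946.7379150390625, 121.84619140625), (353.4287109375, 264.6282958984375), 89.67890167236328) 65.78395910726567
[ 122  141   72  107 4426] ((537.4591064453125, 314.2122497558594), (201.77688598632812, 330.3138122558594), 86.47499084472656) 62.03779607396996
[256 146  17  18 216] ((662.2260131835938, -24.452178955078125), (51.288169860839844, 56.23686981201172), 89.77046966552734) 61.365566569820885
[ 314  156   73   85 3661] ((522.4718627929688, -294.440673828125), (201.54714965820312, 240.3927764892578), 80.94965362548828) 62.36141843696032
[ 234  166   45   92 3251] ((480.6861877441406, 0.46727752685546875), (119.96135711669922, 280.60711669921875), 84.94667053222656) 62.53261544624115
```

View pics/top.png

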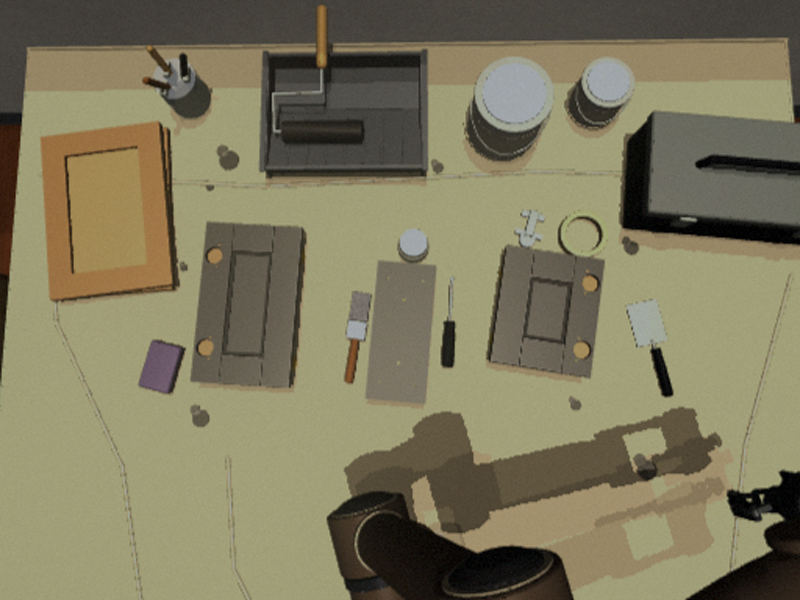

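The top view shows the tall door on the left, with cups at (215,256) and (205,347) on its outer, +y side. The drawer front is in the middle at (402,332). The short door is on the right, with cups at (590,283) and (582,350) on its -y side. I'll check the spots against the cups and plan the first move.

```bash
cat >> h.py <<'E'
def to(x,y,z):
    s=bot.state(); A=R.from_rotvec(s["eef_rot"]).as_matrix()
    d=A.T@(np.array([x,y,z])-s["eef_pos"]); n=np.linalg.norm(d)/45
    print("t",s["time_s"],"pos",s["eef_pos"].round(1),"delta",d.round(1),"rows",n.round(1),"per row",(d/np.ceil(n)).round(1),"F",s["wrist_force"].round(2),"q",s["q"].round(2),"open",s["opening"])
E
python3 - <<'E'
from h import *
z=np.load("top.npz"); w=z["w"]
for cs in [((215,256),(205,347)),((590,283),(582,350))]:
    P=[np.nanmedian(w[int(v*.64)-2:int(v*.64)+3,int(u*.64)-2:int(u*.64)+3].reshape(-1,3),axis=0) for u,v in cs]
    print(np.round(P,1),np.mean(P,0),np.linalg.norm(P[0]-P[1]))
print(bot.finger_overhang, R.from_rotvec(bot.state()["eef_rot"]).as_matrix().round(3))
to(481,0,200)
E
```

```text
[[637.7 388.2  50.2]
 [446.6 399.5  51. ]] [542.14803711 393.87344584  50.60998054] 191.44975127044086
[[ 577.1 -382.6   51.3]
 [ 440.6 -362.1   51.4]] [ 508.84170654 -372.38344523   51.35307631] 138.09298237924813
25.0 [[ 0.337 -0.941 -0.001]
 [-0.941 -0.337  0.002]
 [-0.002 -0.    -1.   ]]
t 0.1 pos [ 210.5 -587.8  255.2] delta [-462.1 -452.8   56.2] rows 14.4 per row [-30.8 -30.2   3.7] F [-0.37  0.05  0.13] q [-1.3   0.31  1.64 -0.    1.2  -0.07] open 85.71992434692812
```

The hinge-cup midpoints agree with the door outlines, and the cup spacings come out at 191 and 138 mm against 190 and 136 given. Now moving to above the drawer front with the gripper shut.

move_arm --commands '[[[-31, -30, 4, 0], [-31, -30, 4, 0], [-31, -30, 4, 0], [-31, -30, 4, 0], [-31, -30, 4, 0], [-31, -30, 4, 0], [-31, -30, 4, 0], [-31, -30, 4, 0], [-31, -30, 4, 0], [-31, -30, 4, 0], [-31, -30, 4, 0], [-31, -30, 4, 0]]]' --claw 0 --force 20

```text
time_s: 1.3
eef_pos: [427.8, -102.7, 201.6]
eef_rot: [-2.556, 1.824, 0.005]
wrist_force: [-1.1, -0.2, 0.3]
opening: 0.0
```

```bash
python3 -c "
from h import *
to(481,0,200)"
```

```text
t 1.3 pos [ 427.8 -102.7  201.6] delta [-79.8 -83.7   1.8] rows 2.6 per row [-26.6 -27.9   0.6] F [-1.09 -0.17  0.31] q [-0.34  0.01  2.1   0.    1.03  0.9 ] open 0.011525282783402261
```

move_arm --commands '[[[-29, -30, 0, 0], [-29, -30, 0, 0], [-29, -30, 0, 0], [0, 0, 0, 0], [0, 0, 0, 0]]]'

```text
time_s: 1.8
eef_pos: [485.4, 19.4, 199.7]
eef_rot: [-2.565, 1.813, 0.01]
wrist_force: [-0.3, -0.0, -0.5]
opening: 0.1
```

Run:
```python
from h import *
to(481,0,100)
p,w=cloud("wrist"); cv2.imwrite("pics/w1.png",p)
m=(abs(w[...,2]-64)<8).astype(np.uint8); n,l,st,c=cv2.connectedComponentsWithStats(m)
for k in range(1,n):
    if st[k,4]>2000:
        P=w[l==k]; print(st[k],cv2.minAreaRect(P[:,:2].astype(np.float32)),np.median(P[:,2]))
```

```text
t 1.8 pos [485.4  19.4 199.7] delta [17.3 10.3 99.6] rows 2.3 per row [ 5.8  3.4 33.2] F [-0.27 -0.04 -0.53] q [-0.05  0.11  2.    0.    1.04  1.18] open 0.08736820765492635
[    0     0    68   232 10741] ((472.8782958984375, 239.55519104003906), (46.13712692260742, 217.2327880859375), 86.37193298339844) 62.21358708543812
[ 348    0   77   45 2697] ((647.2591552734375, -28.83020782470703), (30.579025268554688, 57.44414138793945), 18.509872436523438) 61.21412441084473
[  168    19   244   268 30645] ((482.6441650390625, -0.49732208251953125), (120.4384536743164, 271.5600280761719), 84.91482543945312) 62.879903275283965
[ 406  177  106  179 9334] ((483.6787109375, -260.9424133300781), (149.56314086914062, 158.09352111816406), 80.58466339111328) 62.65047339768799
```

View pics/w1.png

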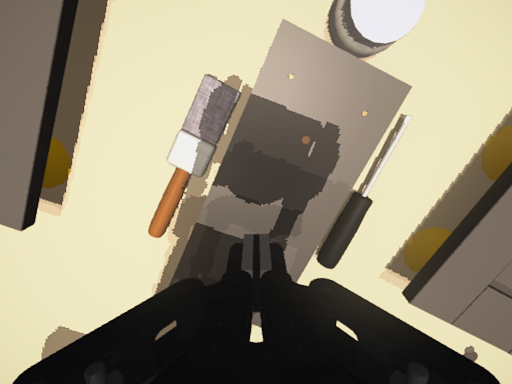

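The wrist view shows the drawer front centred around (300,150), with the shut fingertips above it at (257,240). The brush and screwdriver are either side and clear. The wrist measurement matches the top one to about 2 mm. Descending to just above the surface.

move_arm --commands '[[[9, 5, 0, 0], [8, 5, 20, 0], [0, 0, 25, 0], [0, 0, 25, 0], [0, 0, 20, 0], [0, 0, 0, 0], [0, 0, 0, 0]]]'

```text
time_s: 2.55
eef_pos: [478.1, -13.3, 108.5]
eef_rot: [2.551, -1.832, -0.005]
wrist_force: [0.7, 0.9, 0.0]
opening: -0.0
```

move_arm --commands '[[[-6, -2, 0, 0], [-3, -1, 0, 0], [0, 0, 5, 0], [0, 0, 5, 0], [0, 0, 0, 0], [0, 0, 0, 0]]]'

```text
time_s: 3.15
eef_pos: [480.9, -4.4, 102.0]
eef_rot: [-2.549, 1.833, -0.006]
wrist_force: [0.9, -0.0, 0.4]
opening: 0.1
```

move_arm --commands '[[[0, 0, 3, 0], [0, 0, 3, 0], [0, 0, 2, 0], [0, 0, 0, 0], [0, 0, 0, 0]]]'

```text
time_s: 3.65
eef_pos: [480.9, -4.3, 93.0]
eef_rot: [-2.549, 1.832, -0.005]
wrist_force: [-0.1, 0.1, -0.5]
opening: 0.0
```

move_arm --commands '[[[0, 0, 1, 0], [0, 0, 1, 0], [0, 0, 1, 0], [0, 0, 0, 0], [0, 0, 0, 0]]]'

```text
time_s: 4.15
eef_pos: [481.0, -4.4, 89.9]
eef_rot: [-2.549, 1.832, -0.005]
wrist_force: [0.3, -0.3, -0.1]
opening: 0.2
```

move_arm --commands '[[[0, 0, 1, 0], [0, 0, 0, 0]]]'

```text
time_s: 4.35
eef_pos: [481.1, -4.4, 88.9]
eef_rot: [-2.549, 1.832, -0.006]
wrist_force: [0.2, 1.2, -0.7]
opening: 0.3
```

move_arm --commands '[[[0, 0, 0.5, 0], [0, 0, 0, 0]]]'

```text
time_s: 4.55
eef_pos: [481.2, -4.4, 88.4]
eef_rot: [-2.549, 1.832, -0.006]
wrist_force: [-0.1, 0.6, 0.3]
opening: 0.2
```

move_arm --commands '[[[0, 0, 0.5, 0], [0, 0, 0, 0]]]'

```text
time_s: 4.75
eef_pos: [481.2, -4.4, 88.2]
eef_rot: [-2.549, 1.832, -0.006]
wrist_force: [-0.6, -0.0, 2.0]
opening: -0.3
```

move_arm --commands '[[[0, 0, 0.4, 0], [0, 0, 0, 0], [0, 0, 0, 0]]]'

```text
time_s: 5.05
eef_pos: [481.2, -4.4, 88.2]
eef_rot: [-2.549, 1.832, -0.006]
wrist_force: [-0.2, -1.0, 1.9]
opening: 0.2
```

move_arm --commands '[[[0, 0, 0.7, 0], [0, 0, 0.7, 0]]]'

```text
time_s: 5.25
eef_pos: [481.3, -4.4, 87.3]
eef_rot: [-2.549, 1.832, -0.005]
wrist_force: [-2.1, -0.5, 7.4]
opening: -0.0
```

Definite contact at about 7 N, with the surface at TCP z ≈ 88.3. Lifting and heading to the longer door.

move_arm --commands '[[[0, 0, -3, 0], [0, 0, -15, 0], [0, 0, -30, 0], [0, 0, -40, 0], [0, 0, 0, 0], [0, 0, 0, 0]]]'

```text
time_s: 5.85
eef_pos: [480.0, -4.3, 176.1]
eef_rot: [-2.55, 1.833, -0.003]
wrist_force: [0.1, -0.6, -0.8]
opening: 0.3
```

```bash
python3 -c "
from h import *
to(541.5,385,180)"
```

```text
t 5.85 pos [480.   -4.3 176.1] delta [-349.4 -182.3   -3.7] rows 8.8 per row [-38.8 -20.3  -0.4] F [ 0.13 -0.65 -0.76] q [-0.1   0.13  2.04  0.    0.98  1.15] open 0.27932479770051977
```

move_arm --commands '[[[-38, -20, 0, 0], [-38, -20, 0, 0], [-38, -20, 0, 0], [-38, -20, 0, 0], [-38, -20, 0, 0], [-38, -20, 0, 0], [-38, -20, 0, 0], [-38, -20, 0, 0], [-20, -10, 0, 0], [0, 0, 0, 0], [0, 0, 0, 0], [0, 0, 0, 0]]]'

```text
time_s: 7.05
eef_pos: [534.1, 365.8, 156.4]
eef_rot: [2.532, -1.83, -0.01]
wrist_force: [0.3, -0.6, 0.3]
opening: -0.4
```

Run:
```python
from h import *
to(541.5,385,100)
p,w=cloud("wrist"); cv2.imwrite("pics/w2.png",p)
```

```text
t 7.05 pos [534.1 365.8 156.4] delta [-16.2 -14.1  56.1] rows 1.3 per row [-8.1 -7.  28.1] F [ 0.32 -0.58  0.33] q [ 0.53  0.46  1.64 -0.    1.06  1.79] open -0.3791778858861565
```

View pics/w2.png

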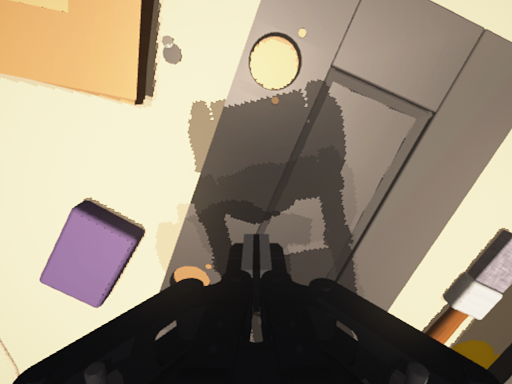

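The hinge stile runs between cups at (274,62) and (190,275), and the tip is a little inboard of the stile's middle. That agrees with the computed correction.

move_arm --commands '[[[-6, -5, 0, 0], [-5, -4, 0, 0], [-3, -3, 5, 0], [0, 0, 15, 0], [0, 0, 15, 0], [0, 0, 8, 0], [0, 0, 0, 0], [0, 0, 0, 0]]]'

```text
time_s: 7.9
eef_pos: [540.5, 378.8, 107.7]
eef_rot: [2.524, -1.834, -0.012]
wrist_force: [0.8, 0.3, -0.0]
opening: -0.1
```

```bash
python3 -c "
from h import *
to(541.5,385,93)"
```

```text
t 7.9 pos [540.5 378.8 107.7] delta [-5.7 -3.1 14.6] rows 0.4 per row [-5.7 -3.1 14.6] F [ 0.78  0.3  -0.02] q [ 0.55  0.55  1.62 -0.    1.    1.8 ] open -0.0710171189362433
```

move_arm --commands '[[[-3, -2, 4, 0], [-2, -1, 4, 0], [0, 0, 4, 0], [0, 0, 0, 0], [0, 0, 0, 0]]]'

```text
time_s: 8.4
eef_pos: [542.4, 385.4, 95.7]
eef_rot: [2.526, -1.835, -0.011]
wrist_force: [-1.0, 0.5, -0.5]
opening: 0.1
```

move_arm --commands '[[[0, 0, 2, 0], [0, 0, 2, 0], [0, 0, 1.5, 0], [0, 0, 1, 0], [0, 0, 0, 0]]]'

```text
time_s: 8.9
eef_pos: [542.6, 385.4, 89.4]
eef_rot: [2.527, -1.836, -0.01]
wrist_force: [-0.5, -0.7, 0.3]
opening: -0.2
```

move_arm --commands '[[[0, 0, 0.7, 0], [0, 0, 0.7, 0], [0, 0, 0.5, 0]]]'

```text
time_s: 9.2
eef_pos: [542.7, 385.5, 87.8]
eef_rot: [2.527, -1.836, -0.01]
wrist_force: [-0.9, 0.2, 1.4]
opening: -0.2
```

move_arm --commands '[[[0, 0, 0.7, 0], [0, 0, 0.6, 0], [0, 0, 0.3, 0]]]'

```text
time_s: 9.5
eef_pos: [542.7, 385.6, 87.3]
eef_rot: [2.527, -1.836, -0.01]
wrist_force: [-1.1, -0.0, 1.7]
opening: -0.2
```

move_arm --commands '[[[0, 0, 0.8, 0], [0, 0, 0.8, 0]]]'

```text
time_s: 9.7
eef_pos: [542.8, 385.7, 86.5]
eef_rot: [2.527, -1.836, -0.01]
wrist_force: [-1.2, -0.8, 5.6]
opening: -0.0
```

Definite contact at about 5.6 N. Lifting and crossing to the shorter door.

move_arm --commands '[[[0, 0, -3, 0], [0, 0, -15, 0], [0, 0, -35, 0], [0, 0, -45, 0], [0, 0, -20, 0], [0, 0, 0, 0], [0, 0, 0, 0]]]'

```text
time_s: 10.4
eef_pos: [544.9, 386.8, 208.6]
eef_rot: [2.527, -1.836, -0.01]
wrist_force: [0.0, -0.7, 0.1]
opening: -0.3
```

```bash
python3 -c "
from h import *
to(510.5,-365,190)"
```

```text
t 10.4 pos [544.9 386.8 208.6] delta [704.3 264.5  27.1] rows 16.7 per row [41.4 15.6  1.6] F [ 0.   -0.71  0.07] q [ 0.55  0.44  1.55 -0.    1.17  1.81] open -0.3319734156863065
```

move_arm --commands '[[[41, 15, 0, 0], [41, 15, 0, 0], [41, 15, 0, 0], [41, 15, 0, 0], [41, 15, 0, 0], [41, 15, 0, 0], [41, 15, 0, 0], [41, 15, 0, 0]]]'

```text
time_s: 11.2
eef_pos: [524.9, 30.6, 198.4]
eef_rot: [2.528, -1.815, -0.03]
wrist_force: [-0.2, -0.1, 0.6]
opening: 0.3
```

```bash
python3 -c "
from h import *
to(510.5,-365,190)"
```

```text
t 11.2 pos [524.9  30.6 198.4] delta [370.2 139.7  13.7] rows 8.8 per row [41.1 15.5  1.5] F [-0.18 -0.14  0.56] q [-0.02  0.2   1.89 -0.01  1.08  1.24] open 0.2767382150909442
```

move_arm --commands '[[[41, 15, 0, 0], [41, 15, 0, 0], [41, 15, 0, 0], [41, 15, 0, 0], [41, 15, 0, 0], [41, 15, 0, 0], [38, 14, 0, 0], [15, 6, 0, 0], [0, 0, 0, 0], [0, 0, 0, 0]]]'

```text
time_s: 12.2
eef_pos: [502.5, -301.3, 183.7]
eef_rot: [2.517, -1.822, -0.072]
wrist_force: [-0.7, -0.5, -1.1]
opening: -0.1
```

Run:
```python
from h import *
to(510.5,-365,105)
p,w=cloud("wrist"); cv2.imwrite("pics/w3.png",p)
```

```text
t 12.2 pos [ 502.5 -301.3  183.7] delta [64.4  8.  78.1] rows 2.3 per row [21.5  2.7 26. ] F [-0.74 -0.49 -1.05] q [-0.6   0.34  1.75 -0.04  1.1   0.67] open -0.060031048035759954
```

View pics/w3.png

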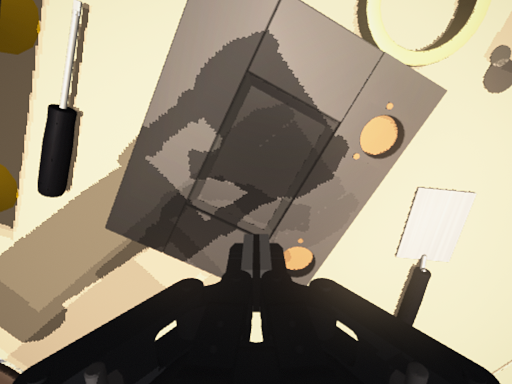

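The short door's cups are at (380,135) and (298,258), and the tips are inboard of the stile, so they need to move right. I'll shift while staying high, then measure again before descending.

move_arm --commands '[[[20, 3, 0, 0], [20, 3, 0, 0], [12, 2, 0, 0], [4, 0, 0, 0], [0, 0, 0, 0], [0, 0, 0, 0]]]'

```text
time_s: 12.85
eef_pos: [514.7, -352.7, 182.2]
eef_rot: [2.527, -1.81, -0.076]
wrist_force: [-0.2, -0.0, -0.1]
opening: 0.2
```

Run:
```python
from h import *
to(510.5,-365,105)
p,w=cloud("wrist"); cv2.imwrite("pics/w4.png",p)
print(R.from_rotvec(bot.state()["eef_rot"]).as_matrix()[:,2])
# hinge cups: orange-coloured, z near 52
h=cv2.cvtColor(p,cv2.COLOR_BGR2HSV); m=((abs(w[...,2]-51)<6)&(h[...,1]>90)).astype(np.uint8)
n,l,st,c=cv2.connectedComponentsWithStats(m)
for k in range(1,n):
    if st[k,4]>100: print(st[k],np.nanmean(w[l==k],0).round(1))
```

```text
t 12.85 pos [ 514.7 -352.7  182.2] delta [11.9  3.7 77.3] rows 1.7 per row [ 5.9  1.8 38.7] F [-0.23 -0.   -0.09] q [-0.65  0.41  1.66 -0.04  1.12  0.61] open 0.24274318626778751
[-0.05894384  0.00184054 -0.9982596 ]
[ 296  110   42   41 1233] [ 574.5 -382.5   51.5]
```

View pics/w4.png

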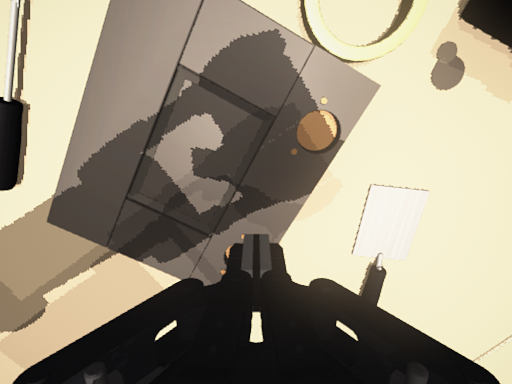

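The far cup measures (574.5,-382.5), within 3 mm of the top-view value, and the low tip position in the image is perspective. Descending.

move_arm --commands '[[[5, 2, 0, 0], [4, 1, 10, 0], [2, 0, 20, 0], [0, 0, 20, 0], [0, 0, 12, 0], [0, 0, 0, 0], [0, 0, 0, 0]]]'

```text
time_s: 13.6
eef_pos: [511.5, -364.1, 117.0]
eef_rot: [2.528, -1.808, -0.076]
wrist_force: [0.5, -1.1, -0.4]
opening: 0.1
```

```bash
python3 -c "
from h import *
to(511,-365,93)"
```

```text
t 13.6 pos [ 511.5 -364.1  117. ] delta [ 1.2 -0.6 24. ] rows 0.5 per row [ 1.2 -0.6 24. ] F [ 0.47 -1.11 -0.4 ] q [-0.67  0.49  1.68 -0.04  1.01  0.59] open 0.07849727228011993
```

move_arm --commands '[[[0, 0, 8, 0], [0, 0, 6, 0], [0, 0, 4, 0], [0, 0, 2, 0], [0, 0, 0, 0], [0, 0, 0, 0]]]'

```text
time_s: 14.2
eef_pos: [511.8, -365.2, 97.9]
eef_rot: [2.528, -1.808, -0.069]
wrist_force: [-0.3, 0.8, 0.8]
opening: 0.1
```

move_arm --commands '[[[0, 0, 3, 0], [0, 0, 2, 0], [0, 0, 1.5, 0], [0, 0, 1, 0], [0, 0, 0, 0]]]'

```text
time_s: 14.7
eef_pos: [511.8, -365.5, 90.5]
eef_rot: [2.528, -1.808, -0.066]
wrist_force: [-0.5, -0.3, 0.4]
opening: -0.1
```

move_arm --commands '[[[0, 0, 0.7, 0], [0, 0, 0.7, 0], [0, 0, 0.7, 0]]]'

```text
time_s: 15.0
eef_pos: [511.8, -365.6, 88.5]
eef_rot: [2.528, -1.807, -0.066]
wrist_force: [-0.6, -0.2, 1.7]
opening: 0.1
```

move_arm --commands '[[[0, 0, 0.8, 0], [0, 0, 0.8, 0]]]'

```text
time_s: 15.2
eef_pos: [511.8, -365.8, 87.6]
eef_rot: [2.528, -1.807, -0.066]
wrist_force: [-0.9, 0.1, 4.0]
opening: -0.0
```

move_arm --commands '[[[0, 0, 0.5, 0], [0, 0, 0, 0]]]'

```text
time_s: 15.4
eef_pos: [511.9, -365.8, 87.8]
eef_rot: [2.528, -1.807, -0.066]
wrist_force: [-1.1, 0.9, 2.6]
opening: 0.0
```

move_arm --commands '[[[0, 0, -3, 0], [0, 0, -15, 0], [0, 0, -35, 0], [0, 0, -45, 0], [0, 0, -45, 0], [0, 0, 0, 0], [0, 0, 0, 0], [0, 0, 0, 0]]]'

```text
time_s: 16.2
eef_pos: [520.2, -365.4, 238.4]
eef_rot: [2.528, -1.807, -0.062]
wrist_force: [-1.0, 0.1, -0.2]
opening: 0.1
```

Run:
```python
from h import *
p,w=cloud("top"); o=np.load("top.npz")
m=(abs(w[...,2]-64)<6).astype(np.uint8); n,l,st,c=cv2.connectedComponentsWithStats(m)
for k in range(1,n):
    if st[k,4]>1500: print(cv2.minAreaRect(w[l==k][:,:2].astype(np.float32)))
print(bot.state()["wrist_force"],bot.state()["eef_pos"])
cv2.imwrite("pics/end.png",cv2.resize(p,(800,600)))
```

```text
((537.2529296875, 314.521728515625), (201.9748992919922, 329.78692626953125), 86.5197982788086)
((522.436767578125, -294.43798828125), (201.1475067138672, 240.45120239257812), 80.79615020751953)
((480.6861572265625, 0.41504669189453125), (119.95987701416016, 280.3033752441406), 84.92936706542969)
[ 0.22740751 -0.11844739  0.92520785] [ 519.73093242 -365.09364403  237.50362358]
```

View pics/end.png

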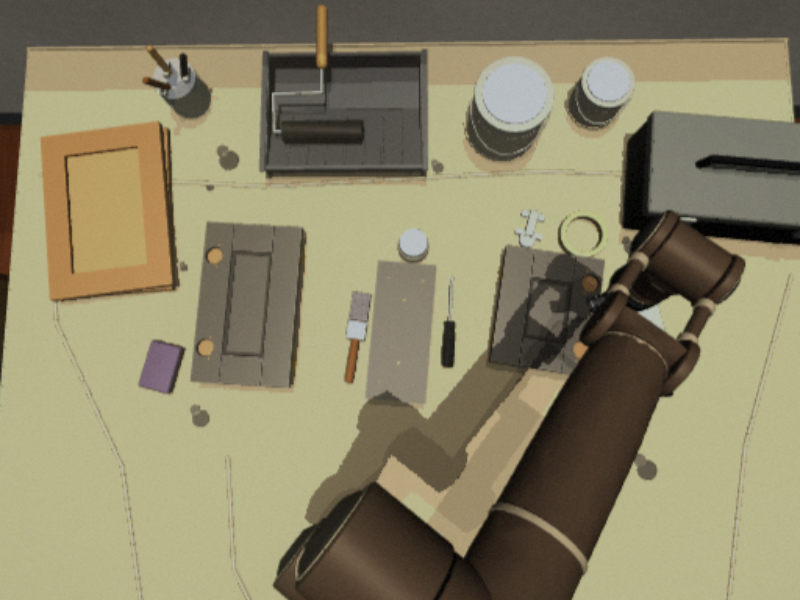

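The fronts are where they were, within 0.5 mm, and the visible loose things are unmoved. The arm is well above everything, with its tips about 210 mm up.

```bash
python3 -c "
from h import *
job.hand_in()"
```

```text
the job is handed in; nothing more can be done
```

I touched all three fronts in the order asked, with the gripper shut, and handed the job in at about 16 s of the 54 s allowed. `job.hand_in()` gives no verdict.

| Front | Where touched | Highest wrist force read (N) |
|---|---|---|
| Drawer front | its middle, about 5 mm off the measured centre | 7.4 |
| Longer door | hinge stile, half-way between the cups | 5.6 |
| Shorter door | hinge stile, half-way between the cups | 4.0 |

- **Force:** these readings come only at the end of each move, with about 1 N of noise. Brief peaks in between were not seen.
- **Fronts:** in the last top picture all three lay within 0.5 mm and 0.2° of where they started.
- **Loose things:** by eye, all but the scraper were where they had been. The arm hid most of the scraper, so I could not check it. Nothing went near it below about 80 mm.
- **Arm:** it ended with its fingertips about 210 mm above the table and no contact force beyond noise.
- **Tilt:** the tool had drifted about 0.06 rad from vertical by the last touch. This was harmless on the flat stile.

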